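Push a frame tube home with the ratchet prop, then lower the prop

ROBOT

A 6-joint arm with a two-finger parallel gripper is mounted at the origin on the work surface. World frame = base frame: x ahead of the robot, y to its left, z up, the work surface at z = 0. Lengths are in m, angles in degrees, forces in N, time in s.
With the tool pointing down it reaches from about 0.25 to 0.725 m from the base axis. Payload 9.7 kg.
Tool frame: the origin (TCP) lies at the very end of the fingers, on their centre line; the grasp point (between the pads) lies 19 mm behind it; z points along the fingers, y is the line along which they close (so a half turn about z gives the same grasp; the last joint's range is limited). The gripper opens to 85 mm and grips with 20 to 120 N. Pads are 22 mm wide; open, the fingers measure 114 mm over their backs; the gripper's body (76 mm by 85 mm) begins 54 mm behind the grasp point. The pads swing forward as they close: fully open they stand 13 mm farther back than shut.
Start: joints at [69.385, 4.979, 10.078, 95.1, 0, 90], TCP at [0.194, 0.515, 0.231] pointing down, gripper open.
Joint ranges: [-179.16, 179.16], [-48.56, 103.87], [-65.8, 70.77], [-126.05, 130.52], [-82.76, 87.17], [-180, 180]. Speed limits (degrees/s): [127.2, 127.2, 147.25, 180, 180, 180].

INTERFACE

Orientations are given as [roll, pitch, yaw] about the fixed x, y, z axes, in that order (R = Rz(yaw) Ry(pitch) Rx(roll)).
In Python, from workcell import telemetry, optics, workorder gives the robot as it stands.
- The arm moves only by the shell command python3 -m handwheel 'ROWS' [FORCE]. ROWS is JSON, a list of rows, each an object of numbers: "tx", "ty", "tz": the shift along the tool's x, y, z in m; "ax", "ay", "az": the turn, a rotation vector about the tool's x, y, z in degrees; "jaw": the gripper command: -1 is shut, 1 is fully open, values between are in proportion. A call has exactly 10 rows; each row shifts and turns the commanded pose from where the row before left it, along the tool's axes as they then stand; what a row does not reach is not made up. A row lasts 1/8 s, in which the tool goes at most 62.5 mm and 10.7 degrees, less where a joint would pass 70% of its speed; a pose out of reach is approached as far as the arm can. A call is refused whole if a number of a shift passes 0.0625 or a number of a turn 10.7, either way. A call with a gripper value outside its range is refused whole. The fingers move at their own pace and stop on an object; FORCE is the grip in N (left out, the last holds). Time passes only in rows, so rows that do not move let the fingers close, or fill a call up. It gives the time, the measured TCP pose, the force, the opening and the grip force at its end, in the units of the state.
- telemetry.get_obs(): the state, without advancing time (a new reading comes with each control period).
- optics.camera(name): name is "scene" or "top"; returns a dict with "color" (400x640x3 uint8, red, green, blue), "K" (3x3 intrinsics, pixels), "extrinsics" (4x4, takes a point from camera to world coordinates). Camera axes: x right, y down, z forward; pixel columns grow to the right and rows downward; lengths in m; the calibration is good to about 2 mm. A picture is of the moment at which its call begins. There is no depth.
- workorder.job_done(): hands the job in; it is judged then, once.
The state is a dict: "time": time; "q": joint angles; "qd": joint speeds; "joint_efforts": joint torques, N m; "ee_pos": TCP position; "tcp_rot": TCP orientation; "wrist_force": force on the tool from outside, world axes, zero at the start; "torque": the same for the moment, N m; "opening": finger opening in m; "grasp_force": force on a finger pad.
Only numpy, scipy, OpenCV 4.12 (cv2) and the standard library are available. Lean on these libraries where they do the work, as an engineer would, in place of code of your own. Each camera call takes 0.05 s, during which the arm holds its last target. There are 200 camera calls.

TASK

Lift the ratchet prop by its upright grip tab, click by click past the sprung pawl, until it has pushed the frame tube's stiff carrier up the jig post and pressed it firmly but gently against the stop collar, feeling for the stop because its height is not known (press with roughly 10 to 20 N for a moment). Then let the prop settle onto its pawl and let go, and press the pawl's tail paddle down without forcing it, so that the prop sinks all the way to the bottom while the tube stays up. Leave the pawl free and do not push the other things on the bench about.

Things in the scene. Friction and masses are not known exactly. Their poses are not given: they have to be found in the camera images.
- stand: Fixed jig: base plate 185 x 300 x 10 mm with the prop's guide column (40 x 25 mm, 125 tall) and, at x +75, y -112 mm, a 24 mm square jig post 355 mm tall. Origin at the prop's foot on the table top, z up; x points from the grip tab across the prop to the tube, y along the tube from the post towards the pawl's paddle. Directions below are in these axes.
- rail (a joint): Height of the toothed rail above its lowest position, m, 0 to 0.100, starts at 0; slides only vertically. A tooth every 12 mm: pulled up it clicks past the pawl (1 to 4 N extra); let go it settles on the pawl at a multiple of 12 mm (12..96, +-1 mm). It weighs about 3.6 N (3 to 4.3) and is damped, 70 N per m/s: with the pawl held off it sinks at about 50 mm/s, under 3 s in all.
- handle (a point): Centre of the prop's grip tab: an upright steel tab 16 mm thick (y), 30 long (x), 60 tall, free on both sides and above, on the end of a level arm 22 mm wide; 88 mm from the rail on the -x side, 179 mm above the table at rail 0; moves with the rail. Pinch it from above across its 16 mm.
- cradle (a point): Centre of the top face of the prop's rubber pad (40 x 34 mm), 75 mm from the rail on the +x side, 165 mm above the table at rail 0; moves with the rail. The pad is sprung: it gives 1 mm for every 3 N, up to 10 mm (this point does not show that give).
- tube (a point): Underside of the aluminium frame tube straight above the pad. The tube is 32 mm across and 150 long, lies level along y and is held at one end by the carrier; its underside is 40 mm above the pad when rail and carrier are both 0.
- carrier (a joint): Height of the tube's carrier (46 mm square sleeve on the jig post), m, starts at 0 to 0.020. It slides stiffly: about 5 N lifts it, it stays where it is left. The stop collar above it on the post (40 mm square, a short screw under it) is set so that the carrier meets it somewhere between 0.028 and 0.046; where is not measured.
- pawl (a joint): Turn of the sprung pawl, rad, 0 = in the teeth (it springs back to 0), grows as its tail is pressed down; clear of the teeth from about 0.2, end of travel 0.4. Its hinge lies along the stand's x, at y +26 mm, 72 mm above the table.
- paddle (a point): Centre of the top face of the pawl's tail paddle, a steel plate 36 (x) x 34 (y) x 6 mm, 104 mm from the rail on the +y side, about 100 mm above the table when free. Pressing it straight down from above by about 24 mm (pawl 0.3) with 1 to 9 N lifts the pawl clear (more force when the prop has settled tight under the tube); nothing stands under it but the base plate.

How it is judged (in metres and radians):
On the way, in this order (a step that is already met when the one before it is completed fails the run):
1. the prop presses the tube up with at least 10 N, which only the stop can resist (contact force between rail and carrier above 10 N), for 0.2 s.
2. the prop, let go, rests on its pawl well up (above 55 mm), pawl in the teeth (contact force between each of the fingers, the arm and rail below 0.3 N and contact force between the fingers and pawl below 0.3 N and value of joint rail above 0.055 m and value of joint pawl below 0.08 rad and velocity of joint rail between -0.005 and 0.005 m/s), for 0.2 s.
At the end, for the whole second after the job is handed in: The prop is all the way down (rail under 3 mm), the pawl has sprung back (under 0.08 rad), and the tube's carrier is still up where it was pushed (above 25.5 mm), clear of the prop (value of joint rail below 0.003 m and value of joint pawl below 0.08 rad and value of joint carrier above 0.0255 m and contact force between rail and carrier below 0.3 N); the robot touches nothing.
It fails at once if the tube is pressed with more than 25 N (contact force between rail and carrier above 25 N).
It fails at once if the pawl is forced with more than 25 N (contact force between any of the fingers, the arm and pawl above 25 N).
It fails at once if the robot itself pushes the tube or its carrier (contact force between any of the fingers, the arm and carrier above 2 N).
It fails at once if a bystander is moved by more than 30 mm (distance of any of slug_a, slug_b, clamp, fastener_bowl, wrench, chip_brush, square_magnet, spray_can from where it was at the start of the episode above 0.03 m).
It also fails if it takes over 51 s, if anything falls off the work surface, if the arm or the gripper's body presses on something with over 40 N, if the wrist force passes 120 N, or if a joint passes its speed limit or range.

## Working session

There is one attempt and no reset: what is moved stays moved. The work goes in short steps, Python scripts to look and compute and a shell command to move; the robot and the scene stay as the last step left them, time stands still between calls to the robot, and variables do not carry over. Pictures are saved under pics/ and viewed, at most 10 in all, crops included, and the job is handed in when it is done.

```bash
mkdir -p pics; python3 - <<'E'
from workcell import telemetry, optics
import cv2
print(telemetry.get_obs())
for n in("scene","top"):
    c=optics.camera(n);cv2.imwrite(f"pics/{n}0.png",c["color"][:,:,::-1]);print(n,c["K"].tolist(),c["extrinsics"].round(4).tolist())
E
```

```text
{'time': 0.0, 'q': array([6.93845961e+01, 5.00981380e+00, 1.00335426e+01, 9.51022089e+01,
       8.10739132e-04, 8.99981532e+01]), 'qd': array([ 0.0248442 , -0.0236914 ,  0.0855971 , -0.0149598 ,  0.06085953,
       -0.01922284]), 'joint_efforts': array([-7.31057889e-05, -5.20387101e+01,  4.64802790e+01,  1.65054901e-02,
       -2.75872189e-06,  7.20417773e-06]), 'ee_pos': array([0.19355726, 0.51454214, 0.23058728]), 'tcp_rot': array([-1.79921520e+02, -8.13268019e-04,  1.59386442e+02]), 'wrist_force': array([-0.07061724, -0.03667401, -0.09834154]), 'torque': array([ 0.01797767,  0.01602193, -0.04773947]), 'grasp_force': 0.0, 'opening': 0.08527566019995637}
scene [[362.1423120049835, 0.0, 320.50555046457214], [0.0, 362.1423120049835, 203.41697947808782], [0.0, 0.0, 1.0]] [[-0.875, 0.3835, -0.2956, 0.7949], [0.4841, 0.7018, -0.5226, 0.3409], [0.0071, -0.6004, -0.7997, 0.6569], [0.0, 0.0, 0.0, 1.0]]
top [[481.8278418943971, 0.0, 324.1085264342294], [0.0, 481.8278418943971, 201.20887730100114], [0.0, 0.0, 1.0]] [[0.02, -0.9972, 0.072, 0.5374], [-0.9998, -0.0196, 0.0067, 0.0151], [-0.0053, -0.0721, -0.9974, 0.9375], [0.0, 0.0, 0.0, 1.0]]
```

View pics/scene0.png

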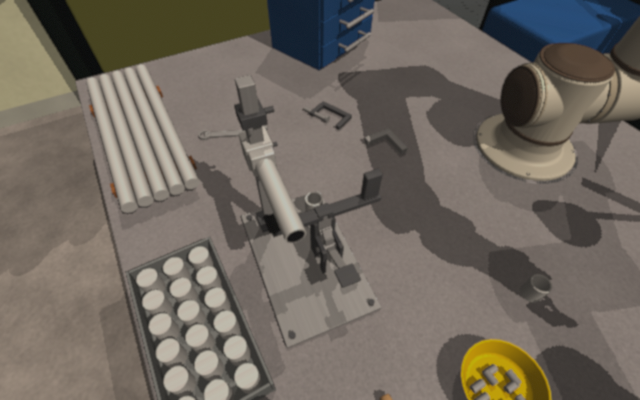

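View pics/top0.png

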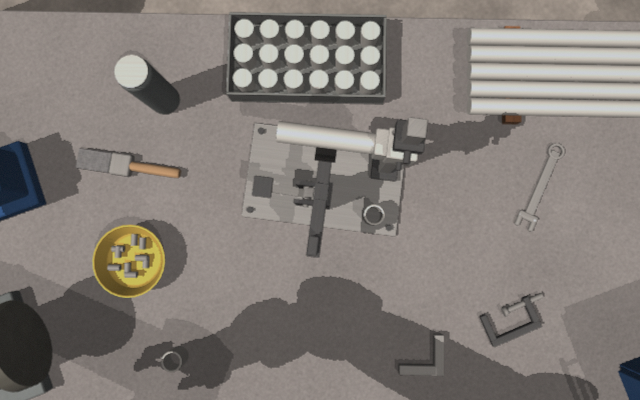

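The scene view shows the stand with its tab at about (372,185), paddle (347,275) and tube (280,200). The top view shows the tab at (314,245), paddle (262,186), pad (325,155), the tube on the left of the post, and a slug on the plate at (374,214). I'll zoom in on both.

```bash
python3 - <<'E'
import cv2,numpy as np
a=cv2.imread("pics/top0.png")[110:270,230:440]; b=cv2.imread("pics/scene0.png")[150:350,230:400]
f=lambda i,s:cv2.resize(np.clip(255*(i/255.)**.6,0,255).astype('uint8'),None,fx=s,fy=s,interpolation=cv2.INTER_CUBIC)
cv2.imwrite("pics/topc.png",f(a,3.75));cv2.imwrite("pics/scc.png",f(b,3))
E
```

```text
(no output)
```

View pics/topc.png

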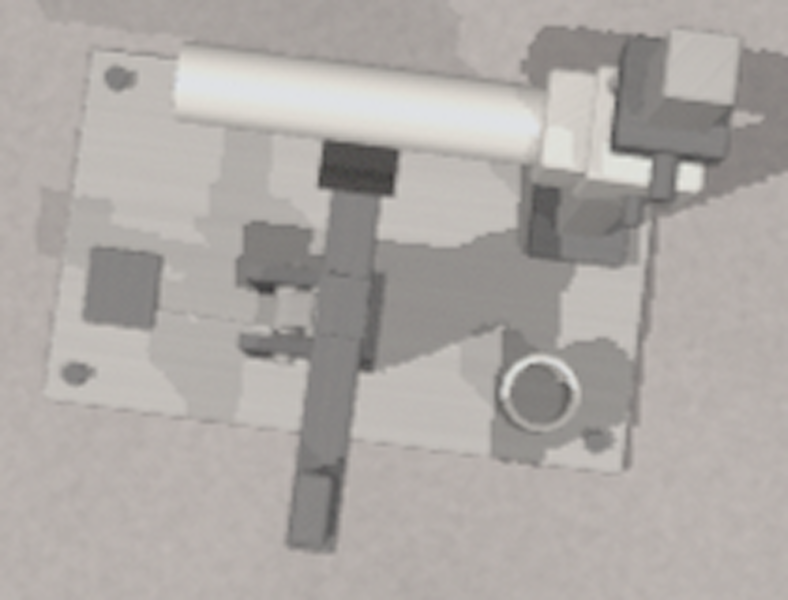

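View pics/scc.png

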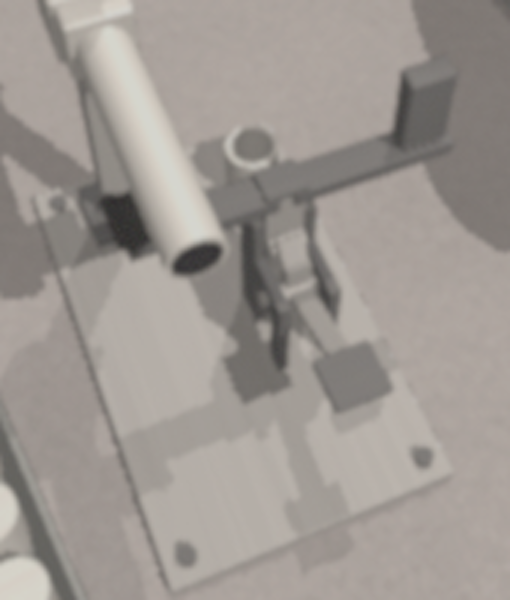

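The top crop shows plate corners at (95,50), (47,398) and (625,468), paddle centre (123,287) and tab top about (312,508). The scene crop shows the paddle at (353,377), tab top about (430,70), and plate corners at (172,590) and (450,473).

```bash
cat > h.py <<'E'
import numpy as np
T=(np.array([[481.828,0,324.109],[0,481.828,201.209],[0,0,1]]),np.array([[0.02,-0.9972,0.072,0.5374],[-0.9998,-0.0196,0.0067,0.0151],[-0.0053,-0.0721,-0.9974,0.9375]]))
S=(np.array([[362.142,0,320.506],[0,362.142,203.417],[0,0,1]]),np.array([[-0.875,0.3835,-0.2956,0.7949],[0.4841,0.7018,-0.5226,0.3409],[0.0071,-0.6004,-0.7997,0.6569]]))
def ray(c,p): return c[1][:,3],c[1][:,:3]@np.linalg.solve(c[0],[*p,1])
def hit(c,p,z): o,d=ray(c,p); return o+d*(z-o[2])/d[2]
def tri(p,s):
    (o1,d1),(o2,d2)=ray(T,p),ray(S,s)
    t=np.linalg.lstsq(np.c_[d1,-d2],o2-o1,rcond=None)[0]; a,b=o1+t[0]*d1,o2+t[1]*d2
    return (a+b)/2,np.linalg.norm(a-b)
def proj(c,X): q=c[0]@(c[1][:,:3].T@(np.array(X)-c[1][:,3])); return q[:2]/q[2]
tc=lambda u,v:((u+.5)/3.75-.5+230,(v+.5)/3.75-.5+110)
sc=lambda u,v:((u+.5)/3-.5+230,(v+.5)/3-.5+150)
E
python3 - <<'E'
from h import *
np.set_printoptions(precision=4,suppress=True)
A,B,C=[hit(T,tc(*p),.01) for p in((95,50),(47,398),(625,468))]
print(A,B,C,np.linalg.norm(A-B),np.linalg.norm(B-C))
print('sc',hit(S,sc(172,590),.01),hit(S,sc(450,473),.01))
P=hit(T,tc(123,287),.1);print('paddle',P,hit(S,sc(353,377),.1),tri(tc(123,287),sc(353,377)))
H=hit(T,tc(313,510),.209);print('tab',H,hit(S,sc(430,70),.209),tri(tc(313,510),sc(430,70)))
yaw=np.arctan2((A-B)[1],(A-B)[0]);yaw2=np.arctan2(*(-(B-C))[[0,1]]*[1,-1] if 0 else ((C-B)[0],-(C-B)[1]));print(np.degrees(yaw),np.degrees(yaw2))
# fit pose: stand pts
pts=np.array([P[:2],H[:2]]);d=P[:2]-H[:2]
loc=np.array([0,.104])-np.array([-.088,0])
print('yaw PH',np.degrees(np.arctan2(d[1],d[0])-np.arctan2(loc[1],loc[0])),np.linalg.norm(d),np.linalg.norm(loc))
for y in (yaw,):
    R=np.array([[np.cos(y),-np.sin(y)],[np.sin(y),np.cos(y)]])
    print('origin',P[:2]-R@[0,.104],H[:2]-R@[-.088,0], 'A/B/C local')
E
```

```text
[0.755  0.1595 0.01  ] [0.5731 0.1787 0.01  ] [ 0.5432 -0.1185  0.01  ] 0.18286840706009297 0.2986461204356456
sc [0.7554 0.1598 0.01  ] [0.576  0.1796 0.01  ]
paddle [0.6221 0.129  0.1   ] [0.6225 0.1303 0.1   ] (array([0.6221, 0.1294, 0.0981]), np.float64(0.0004275771811939372))
tab [0.5226 0.0352 0.209 ] [0.5227 0.0348 0.209 ] (array([0.5228, 0.0351, 0.2093]), np.float64(0.000393341172736469))
-6.018484614105447 -5.758236915622796
yaw PH -6.450041056386167 0.13674814959107076 0.1362350909274112
origin [0.6112 0.0256] [0.6101 0.026 ] A/B/C local
```

```bash
python3 -m handwheel '[{"tz":-0.05,"az":-7.25,"jaw":1},{"az":-7.25},{"tx":-0.037,"ty":-0.044},{"tx":-0.037,"ty":-0.044},{"tx":-0.037,"ty":-0.044},{"tx":-0.037,"ty":-0.044},{"tx":-0.037,"ty":-0.044},{"tx":-0.037,"ty":-0.044},{"tx":-0.037,"ty":-0.044},{"tx":-0.037,"ty":-0.044}]' 60
cat > d.py <<'E'
import sys,numpy as np
from workcell import telemetry
from scipy.spatial.transform import Rotation as R
o=telemetry.get_obs();r=R.from_euler('xyz',o['tcp_rot'],degrees=True)
t=np.array([float(v) for v in sys.argv[1:4]])
print(o['time'],o['ee_pos'].round(4),o['tcp_rot'].round(2),'tool delta',r.inv().apply(t-o['ee_pos']).round(4))
E
python3 d.py .5225 .035 .17
```

```text
0.1 [0.1936 0.5146 0.2307] [-179.93   -0.    159.38] tool delta [-0.4767 -0.333   0.061 ]$[0]: bad value
```

```bash
python3 -m handwheel '[{"tx":0,"ty":0,"tz":-0.05,"ax":0,"ay":0,"az":-7.25,"jaw":1},{"tx":0,"ty":0,"tz":0,"ax":0,"ay":0,"az":-7.25,"jaw":1},{"tx":-0.037,"ty":-0.044,"tz":0,"ax":0,"ay":0,"az":0,"jaw":1},{"tx":-0.037,"ty":-0.044,"tz":0,"ax":0,"ay":0,"az":0,"jaw":1},{"tx":-0.037,"ty":-0.044,"tz":0,"ax":0,"ay":0,"az":0,"jaw":1},{"tx":-0.037,"ty":-0.044,"tz":0,"ax":0,"ay":0,"az":0,"jaw":1},{"tx":-0.037,"ty":-0.044,"tz":0,"ax":0,"ay":0,"az":0,"jaw":1},{"tx":-0.037,"ty":-0.044,"tz":0,"ax":0,"ay":0,"az":0,"jaw":1},{"tx":-0.037,"ty":-0.044,"tz":0,"ax":0,"ay":0,"az":0,"jaw":1},{"tx":-0.037,"ty":-0.044,"tz":0,"ax":0,"ay":0,"az":0,"jaw":1}]' 60
python3 d.py .5225 .035 .17
```

```text
time: 1.35
ee_pos: [0.4512, 0.1315, 0.2811]
tcp_rot: [180.0, -0.0, 173.9]
wrist_force: [-0.0, 0.9, -0.6]
opening: 0.0854
grasp_force: 0.0
1.35 [0.4512 0.1315 0.2811] [ 1.8000e+02 -1.0000e-02  1.7388e+02] tool delta [-0.0812 -0.0883  0.1111]
```

```bash
python3 -m handwheel '[{"tx":-0.027,"ty":-0.0295,"tz":0,"ax":0,"ay":0,"az":0,"jaw":0.2},{"tx":-0.027,"ty":-0.0295,"tz":0,"ax":0,"ay":0,"az":0,"jaw":0.2},{"tx":-0.027,"ty":-0.0293,"tz":0,"ax":0,"ay":0,"az":0,"jaw":0.2},{"tx":0,"ty":0,"tz":0.03,"ax":0,"ay":0,"az":0,"jaw":0.2},{"tx":0,"ty":0,"tz":0.03,"ax":0,"ay":0,"az":0,"jaw":0.2},{"tx":0,"ty":0,"tz":0.03,"ax":0,"ay":0,"az":0,"jaw":0.2},{"tx":0,"ty":0,"tz":0.021,"ax":0,"ay":0,"az":0,"jaw":0.2},{"tx":0,"ty":0,"tz":0,"ax":0,"ay":0,"az":0,"jaw":-0.3},{"tx":0,"ty":0,"tz":0,"ax":0,"ay":0,"az":0,"jaw":-0.3},{"tx":0,"ty":0,"tz":0,"ax":0,"ay":0,"az":0,"jaw":-0.3}]' 60
python3 d.py .5225 .035 .17
python3 -c "
from workcell import optics;import cv2
for n in('scene','top'):
  c=optics.camera(n)['color'][:,:,::-1];cv2.imwrite(f'pics/{n}1.png',cv2.resize(c[100:280,200:440],None,fx=3,fy=3))"
```

```text
time: 2.6
ee_pos: [0.5221, 0.0369, 0.1714]
tcp_rot: [180.0, 0.1, 173.9]
wrist_force: [-0.2, -0.1, 0.4]
opening: 0.0301
grasp_force: 0.0
2.6 [0.5221 0.0369 0.1714] [1.7998e+02 9.0000e-02 1.7388e+02] tool delta [-0.0006 -0.0018  0.0014]
```

View pics/scene1.png

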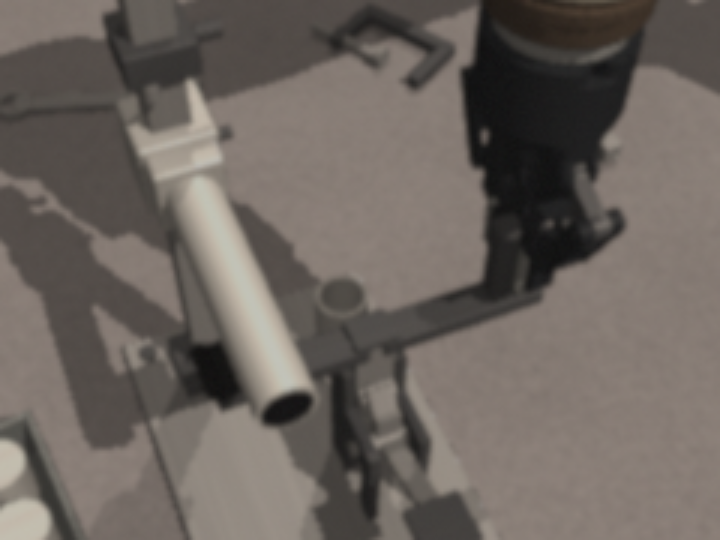

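The fingers straddle the tab (crop 505,260). Next I'll centre and close.

```bash
python3 -m handwheel '[{"tx":0,"ty":-0.0015,"tz":0,"ax":0,"ay":0,"az":0,"jaw":-0.4},{"tx":0,"ty":0,"tz":0,"ax":0,"ay":0,"az":0,"jaw":-0.6},{"tx":0,"ty":0,"tz":0,"ax":0,"ay":0,"az":0,"jaw":-1},{"tx":0,"ty":0,"tz":0,"ax":0,"ay":0,"az":0,"jaw":-1},{"tx":0,"ty":0,"tz":0,"ax":0,"ay":0,"az":0,"jaw":-1},{"tx":0,"ty":0,"tz":0,"ax":0,"ay":0,"az":0,"jaw":-1},{"tx":0,"ty":0,"tz":0,"ax":0,"ay":0,"az":0,"jaw":-1},{"tx":0,"ty":0,"tz":0,"ax":0,"ay":0,"az":0,"jaw":-1},{"tx":0,"ty":0,"tz":0,"ax":0,"ay":0,"az":0,"jaw":-1},{"tx":0,"ty":0,"tz":0,"ax":0,"ay":0,"az":0,"jaw":-1}]' 70
python3 d.py .5225 .035 .17
```

```text
time: 3.95
ee_pos: [0.5215, 0.0356, 0.1706]
tcp_rot: [180.0, 0.0, 173.9]
wrist_force: [-0.2, 4.7, 5.9]
opening: 0.015
grasp_force: 68.8
3.95 [0.5215 0.0356 0.1706] [1.7997e+02 2.0000e-02 1.7390e+02] tool delta [-0.001  -0.0005  0.0006]
```

```bash
python3 -m handwheel '[{"tx":0,"ty":0,"tz":-0.004,"ax":0,"ay":0,"az":0,"jaw":-1},{"tx":0,"ty":0,"tz":-0.005,"ax":0,"ay":0,"az":0,"jaw":-1},{"tx":0,"ty":0,"tz":-0.005,"ax":0,"ay":0,"az":0,"jaw":-1},{"tx":0,"ty":0,"tz":-0.005,"ax":0,"ay":0,"az":0,"jaw":-1},{"tx":0,"ty":0,"tz":-0.005,"ax":0,"ay":0,"az":0,"jaw":-1},{"tx":0,"ty":0,"tz":-0.005,"ax":0,"ay":0,"az":0,"jaw":-1},{"tx":0,"ty":0,"tz":-0.005,"ax":0,"ay":0,"az":0,"jaw":-1},{"tx":0,"ty":0,"tz":-0.004,"ax":0,"ay":0,"az":0,"jaw":-1},{"tx":0,"ty":0,"tz":0,"ax":0,"ay":0,"az":0,"jaw":-1},{"tx":0,"ty":0,"tz":0,"ax":0,"ay":0,"az":0,"jaw":-1}]'
python3 d.py .5225 .035 .17
```

```text
time: 5.2
ee_pos: [0.5215, 0.0356, 0.2074]
tcp_rot: [180.0, -0.1, 173.9]
wrist_force: [1.7, 5.5, -3.0]
opening: 0.0152
grasp_force: 70.7
5.2 [0.5215 0.0356 0.2074] [ 1.7998e+02 -6.0000e-02  1.7390e+02] tool delta [-0.0011 -0.0005  0.0374]
```

```bash
python3 -m handwheel '[{"tx":0,"ty":0,"tz":-0.003,"ax":0,"ay":0,"az":0,"jaw":-1},{"tx":0,"ty":0,"tz":-0.003,"ax":0,"ay":0,"az":0,"jaw":-1},{"tx":0,"ty":0,"tz":-0.003,"ax":0,"ay":0,"az":0,"jaw":-1},{"tx":0,"ty":0,"tz":-0.003,"ax":0,"ay":0,"az":0,"jaw":-1},{"tx":0,"ty":0,"tz":-0.003,"ax":0,"ay":0,"az":0,"jaw":-1},{"tx":0,"ty":0,"tz":-0.003,"ax":0,"ay":0,"az":0,"jaw":-1},{"tx":0,"ty":0,"tz":-0.003,"ax":0,"ay":0,"az":0,"jaw":-1},{"tx":0,"ty":0,"tz":-0.003,"ax":0,"ay":0,"az":0,"jaw":-1},{"tx":0,"ty":0,"tz":0,"ax":0,"ay":0,"az":0,"jaw":-1},{"tx":0,"ty":0,"tz":0,"ax":0,"ay":0,"az":0,"jaw":-1}]'
python3 d.py .5225 .035 .17
```

```text
time: 6.45
ee_pos: [0.5215, 0.0356, 0.2304]
tcp_rot: [180.0, -0.1, 173.9]
wrist_force: [3.0, 5.9, -9.0]
opening: 0.0149
grasp_force: 70.0
6.45 [0.5215 0.0356 0.2304] [ 1.800e+02 -1.300e-01  1.739e+02] tool delta [-0.0012 -0.0005  0.0604]
```

```bash
python3 -m handwheel '[{"tx":0,"ty":0,"tz":-0.002,"ax":0,"ay":0,"az":0,"jaw":-1},{"tx":0,"ty":0,"tz":-0.002,"ax":0,"ay":0,"az":0,"jaw":-1},{"tx":0,"ty":0,"tz":-0.002,"ax":0,"ay":0,"az":0,"jaw":-1},{"tx":0,"ty":0,"tz":-0.002,"ax":0,"ay":0,"az":0,"jaw":-1},{"tx":0,"ty":0,"tz":-0.001,"ax":0,"ay":0,"az":0,"jaw":-1},{"tx":0,"ty":0,"tz":0,"ax":0,"ay":0,"az":0,"jaw":-1},{"tx":0,"ty":0,"tz":0,"ax":0,"ay":0,"az":0,"jaw":-1},{"tx":0,"ty":0,"tz":0,"ax":0,"ay":0,"az":0,"jaw":-1},{"tx":0,"ty":0,"tz":0,"ax":0,"ay":0,"az":0,"jaw":-1},{"tx":0,"ty":0,"tz":0,"ax":0,"ay":0,"az":0,"jaw":-1}]'
python3 d.py .5225 .035 .17
```

```text
time: 7.7
ee_pos: [0.5215, 0.0356, 0.2391]
tcp_rot: [180.0, -0.2, 173.9]
wrist_force: [4.1, 5.7, -10.2]
opening: 0.015
grasp_force: 69.7
7.7 [0.5215 0.0356 0.2391] [ 1.800e+02 -1.600e-01  1.739e+02] tool delta [-0.0013 -0.0005  0.0691]
```

Now 3 mm at a time.

```bash
python3 -m handwheel '[{"tx":0,"ty":0,"tz":-0.001,"ax":0,"ay":0,"az":0,"jaw":-1},{"tx":0,"ty":0,"tz":-0.001,"ax":0,"ay":0,"az":0,"jaw":-1},{"tx":0,"ty":0,"tz":-0.001,"ax":0,"ay":0,"az":0,"jaw":-1},{"tx":0,"ty":0,"tz":0,"ax":0,"ay":0,"az":0,"jaw":-1},{"tx":0,"ty":0,"tz":0,"ax":0,"ay":0,"az":0,"jaw":-1},{"tx":0,"ty":0,"tz":0,"ax":0,"ay":0,"az":0,"jaw":-1},{"tx":0,"ty":0,"tz":0,"ax":0,"ay":0,"az":0,"jaw":-1},{"tx":0,"ty":0,"tz":0,"ax":0,"ay":0,"az":0,"jaw":-1},{"tx":0,"ty":0,"tz":0,"ax":0,"ay":0,"az":0,"jaw":-1},{"tx":0,"ty":0,"tz":0,"ax":0,"ay":0,"az":0,"jaw":-1}]'
```

```text
time: 8.95
ee_pos: [0.5214, 0.0356, 0.2423]
tcp_rot: [180.0, -0.1, 173.9]
wrist_force: [4.0, 5.7, -9.0]
opening: 0.0153
grasp_force: 69.9
```

```bash
python3 -m handwheel '[{"tx":0,"ty":0,"tz":-0.001,"ax":0,"ay":0,"az":0,"jaw":-1},{"tx":0,"ty":0,"tz":-0.001,"ax":0,"ay":0,"az":0,"jaw":-1},{"tx":0,"ty":0,"tz":-0.001,"ax":0,"ay":0,"az":0,"jaw":-1},{"tx":0,"ty":0,"tz":0,"ax":0,"ay":0,"az":0,"jaw":-1},{"tx":0,"ty":0,"tz":0,"ax":0,"ay":0,"az":0,"jaw":-1},{"tx":0,"ty":0,"tz":0,"ax":0,"ay":0,"az":0,"jaw":-1},{"tx":0,"ty":0,"tz":0,"ax":0,"ay":0,"az":0,"jaw":-1},{"tx":0,"ty":0,"tz":0,"ax":0,"ay":0,"az":0,"jaw":-1},{"tx":0,"ty":0,"tz":0,"ax":0,"ay":0,"az":0,"jaw":-1},{"tx":0,"ty":0,"tz":0,"ax":0,"ay":0,"az":0,"jaw":-1}]'
```

```text
time: 10.2
ee_pos: [0.5214, 0.0356, 0.2446]
tcp_rot: [-180.0, -0.2, 173.9]
wrist_force: [4.2, 5.9, -13.7]
opening: 0.0154
grasp_force: 69.4
```

```bash
python3 -m handwheel '[{"tx":0,"ty":0,"tz":-0.001,"ax":0,"ay":0,"az":0,"jaw":-1},{"tx":0,"ty":0,"tz":-0.001,"ax":0,"ay":0,"az":0,"jaw":-1},{"tx":0,"ty":0,"tz":0,"ax":0,"ay":0,"az":0,"jaw":-1},{"tx":0,"ty":0,"tz":0,"ax":0,"ay":0,"az":0,"jaw":-1},{"tx":0,"ty":0,"tz":0,"ax":0,"ay":0,"az":0,"jaw":-1},{"tx":0,"ty":0,"tz":0,"ax":0,"ay":0,"az":0,"jaw":-1},{"tx":0,"ty":0,"tz":0,"ax":0,"ay":0,"az":0,"jaw":-1},{"tx":0,"ty":0,"tz":0,"ax":0,"ay":0,"az":0,"jaw":-1},{"tx":0,"ty":0,"tz":0,"ax":0,"ay":0,"az":0,"jaw":-1},{"tx":0,"ty":0,"tz":0,"ax":0,"ay":0,"az":0,"jaw":-1}]'
```

```text
time: 11.45
ee_pos: [0.5214, 0.0356, 0.2459]
tcp_rot: [-180.0, -0.3, 173.9]
wrist_force: [4.6, 6.0, -17.1]
opening: 0.0153
grasp_force: 68.8
```

```bash
python3 -m handwheel '[{"tx":0,"ty":0,"tz":-0.001,"ax":0,"ay":0,"az":0,"jaw":-1},{"tx":0,"ty":0,"tz":-0.0005,"ax":0,"ay":0,"az":0,"jaw":-1},{"tx":0,"ty":0,"tz":0,"ax":0,"ay":0,"az":0,"jaw":-1},{"tx":0,"ty":0,"tz":0,"ax":0,"ay":0,"az":0,"jaw":-1},{"tx":0,"ty":0,"tz":0,"ax":0,"ay":0,"az":0,"jaw":-1},{"tx":0,"ty":0,"tz":0,"ax":0,"ay":0,"az":0,"jaw":-1},{"tx":0,"ty":0,"tz":0,"ax":0,"ay":0,"az":0,"jaw":-1},{"tx":0,"ty":0,"tz":0,"ax":0,"ay":0,"az":0,"jaw":-1},{"tx":0,"ty":0,"tz":0,"ax":0,"ay":0,"az":0,"jaw":-1},{"tx":0,"ty":0,"tz":0,"ax":0,"ay":0,"az":0,"jaw":-1}]'
```

```text
time: 12.7
ee_pos: [0.5214, 0.0356, 0.2469]
tcp_rot: [-180.0, -0.3, 173.9]
wrist_force: [5.4, 6.1, -20.6]
opening: 0.0152
grasp_force: 68.5
```

```bash
python3 -m handwheel '[{"tx":0,"ty":0,"tz":0.001,"ax":0,"ay":0,"az":0,"jaw":-1},{"tx":0,"ty":0,"tz":0.001,"ax":0,"ay":0,"az":0,"jaw":-1},{"tx":0,"ty":0,"tz":0.001,"ax":0,"ay":0,"az":0,"jaw":-1},{"tx":0,"ty":0,"tz":0.001,"ax":0,"ay":0,"az":0,"jaw":-1},{"tx":0,"ty":0,"tz":0.001,"ax":0,"ay":0,"az":0,"jaw":-1},{"tx":0,"ty":0,"tz":0.001,"ax":0,"ay":0,"az":0,"jaw":-1},{"tx":0,"ty":0,"tz":0,"ax":0,"ay":0,"az":0,"jaw":-1},{"tx":0,"ty":0,"tz":0,"ax":0,"ay":0,"az":0,"jaw":-1},{"tx":0,"ty":0,"tz":0,"ax":0,"ay":0,"az":0,"jaw":-1},{"tx":0,"ty":0,"tz":0,"ax":0,"ay":0,"az":0,"jaw":-1}]'
```

```text
time: 13.95
ee_pos: [0.5215, 0.0356, 0.243]
tcp_rot: [180.0, -0.1, 173.9]
wrist_force: [2.5, 4.8, -7.8]
opening: 0.0152
grasp_force: 70.4
```

```bash
python3 -m handwheel '[{"tx":0,"ty":0,"tz":0.001,"ax":0,"ay":0,"az":0,"jaw":-1},{"tx":0,"ty":0,"tz":0.0005,"ax":0,"ay":0,"az":0,"jaw":-1},{"tx":0,"ty":0,"tz":0,"ax":0,"ay":0,"az":0,"jaw":-1},{"tx":0,"ty":0,"tz":0,"ax":0,"ay":0,"az":0,"jaw":-0.7},{"tx":0,"ty":0,"tz":0,"ax":0,"ay":0,"az":0,"jaw":0},{"tx":0,"ty":0,"tz":0,"ax":0,"ay":0,"az":0,"jaw":0},{"tx":0,"ty":0,"tz":0,"ax":0,"ay":0,"az":0,"jaw":0},{"tx":0,"ty":0,"tz":0,"ax":0,"ay":0,"az":0,"jaw":0},{"tx":0,"ty":0,"tz":0,"ax":0,"ay":0,"az":0,"jaw":0},{"tx":0,"ty":0,"tz":0,"ax":0,"ay":0,"az":0,"jaw":0}]'
```

```text
time: 15.2
ee_pos: [0.5215, 0.0353, 0.2433]
tcp_rot: [-180.0, 0.0, 173.9]
wrist_force: [0.6, -0.3, 0.4]
opening: 0.0427
grasp_force: 0.0
```

```bash
python3 -m handwheel '[{"tx":0,"ty":0,"tz":0,"ax":0,"ay":0,"az":0,"jaw":0},{"tx":0,"ty":0,"tz":-0.02,"ax":0,"ay":0,"az":0,"jaw":0},{"tx":0,"ty":0,"tz":-0.03,"ax":0,"ay":0,"az":0,"jaw":0},{"tx":0,"ty":0,"tz":-0.02,"ax":0,"ay":0,"az":0,"jaw":0},{"tx":0,"ty":0.035,"tz":0,"ax":0,"ay":0,"az":0,"jaw":0},{"tx":-0.0225,"ty":0.035,"tz":0,"ax":0,"ay":0,"az":0,"jaw":-1},{"tx":-0.0335,"ty":0.035,"tz":0,"ax":0,"ay":0,"az":0,"jaw":-1},{"tx":-0.0335,"ty":0,"tz":0,"ax":0,"ay":0,"az":0,"jaw":-1},{"tx":0,"ty":0,"tz":0,"ax":0,"ay":0,"az":0,"jaw":-1},{"tx":0,"ty":0,"tz":0,"ax":0,"ay":0,"az":0,"jaw":-1}]'
python3 - <<'E'
from h import *
from workcell import optics;import cv2
print('tube end',hit(T,tc(178,85),.23),'R local approx');
for n in('scene','top'):
  c=optics.camera(n)['color'][:,:,::-1];cv2.imwrite(f'pics/{n}2.png',cv2.resize(c[100:330,200:440],None,fx=2.5,fy=2.5))
E
python3 d.py .622 .131 .12
```

```text
time: 16.45
ee_pos: [0.6213, 0.1302, 0.3132]
tcp_rot: [-180.0, -0.0, 173.9]
wrist_force: [0.6, -0.4, 0.7]
opening: 0.0003
grasp_force: 0.0
tube end [0.68990777 0.09186694 0.23      ] R local approx
16.55 [0.621  0.13   0.3141] [1.7998e+02 5.0000e-02 1.7388e+02] tool delta [-0.0008  0.001   0.1941]
```

View pics/scene2.png

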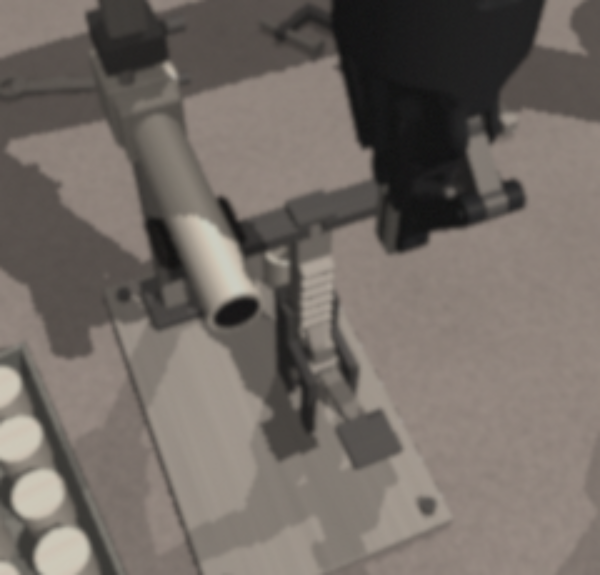

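The prop stands up on its pawl with the tube raised, and the paddle is free at crop (368,438). I'll shift the press point slightly away from the tube and descend.

```bash
python3 -m handwheel '[{"tx":0.007,"ty":0.005,"tz":0.03,"ax":0,"ay":0,"az":0,"jaw":-1},{"tx":0,"ty":0,"tz":0.035,"ax":0,"ay":0,"az":0,"jaw":-1},{"tx":0,"ty":0,"tz":0.035,"ax":0,"ay":0,"az":0,"jaw":-1},{"tx":0,"ty":0,"tz":0.035,"ax":0,"ay":0,"az":0,"jaw":-1},{"tx":0,"ty":0,"tz":0.035,"ax":0,"ay":0,"az":0,"jaw":-1},{"tx":0,"ty":0,"tz":0.025,"ax":0,"ay":0,"az":0,"jaw":-1},{"tx":0,"ty":0,"tz":0.01,"ax":0,"ay":0,"az":0,"jaw":-1},{"tx":0,"ty":0,"tz":0,"ax":0,"ay":0,"az":0,"jaw":-1},{"tx":0,"ty":0,"tz":0,"ax":0,"ay":0,"az":0,"jaw":-1},{"tx":0,"ty":0,"tz":0,"ax":0,"ay":0,"az":0,"jaw":-1}]'
```

```text
time: 17.8
ee_pos: [0.6157, 0.136, 0.1095]
tcp_rot: [180.0, 0.1, 173.9]
wrist_force: [-0.4, -0.8, -0.3]
opening: 0.0001
grasp_force: 0.0
```

Press gently: 20 mm in slow rows, then check the force.

```bash
python3 -m handwheel '[{"tx":0,"ty":0,"tz":0.004,"ax":0,"ay":0,"az":0,"jaw":-1},{"tx":0,"ty":0,"tz":0.003,"ax":0,"ay":0,"az":0,"jaw":-1},{"tx":0,"ty":0,"tz":0.002,"ax":0,"ay":0,"az":0,"jaw":-1},{"tx":0,"ty":0,"tz":0.002,"ax":0,"ay":0,"az":0,"jaw":-1},{"tx":0,"ty":0,"tz":0.002,"ax":0,"ay":0,"az":0,"jaw":-1},{"tx":0,"ty":0,"tz":0.002,"ax":0,"ay":0,"az":0,"jaw":-1},{"tx":0,"ty":0,"tz":0.002,"ax":0,"ay":0,"az":0,"jaw":-1},{"tx":0,"ty":0,"tz":0.002,"ax":0,"ay":0,"az":0,"jaw":-1},{"tx":0,"ty":0,"tz":0,"ax":0,"ay":0,"az":0,"jaw":-1},{"tx":0,"ty":0,"tz":0,"ax":0,"ay":0,"az":0,"jaw":-1}]'
```

```text
time: 19.05
ee_pos: [0.615, 0.1356, 0.0889]
tcp_rot: [-180.0, -0.0, 173.9]
wrist_force: [0.8, -0.2, -0.4]
opening: -0.0002
grasp_force: 0.0
```

```bash
python3 -m handwheel '[{"tx":0,"ty":0,"tz":0.002,"ax":0,"ay":0,"az":0,"jaw":-1},{"tx":0,"ty":0,"tz":0.002,"ax":0,"ay":0,"az":0,"jaw":-1},{"tx":0,"ty":0,"tz":0.002,"ax":0,"ay":0,"az":0,"jaw":-1},{"tx":0,"ty":0,"tz":0.002,"ax":0,"ay":0,"az":0,"jaw":-1},{"tx":0,"ty":0,"tz":0.002,"ax":0,"ay":0,"az":0,"jaw":-1},{"tx":0,"ty":0,"tz":0,"ax":0,"ay":0,"az":0,"jaw":-1},{"tx":0,"ty":0,"tz":0,"ax":0,"ay":0,"az":0,"jaw":-1},{"tx":0,"ty":0,"tz":0,"ax":0,"ay":0,"az":0,"jaw":-1},{"tx":0,"ty":0,"tz":0,"ax":0,"ay":0,"az":0,"jaw":-1},{"tx":0,"ty":0,"tz":0,"ax":0,"ay":0,"az":0,"jaw":-1}]'
python3 - <<'E'
from workcell import optics;import cv2
for n in('scene','top'):
  c=optics.camera(n)['color'][:,:,::-1];cv2.imwrite(f'pics/{n}3.png',cv2.resize(c[100:330,200:440],None,fx=2.5,fy=2.5))
E
```

```text
time: 20.3
ee_pos: [0.6152, 0.1359, 0.0793]
tcp_rot: [-180.0, -0.0, 173.9]
wrist_force: [0.2, 0.7, 0.4]
opening: -0.0002
grasp_force: 0.5
```

View pics/scene3.png

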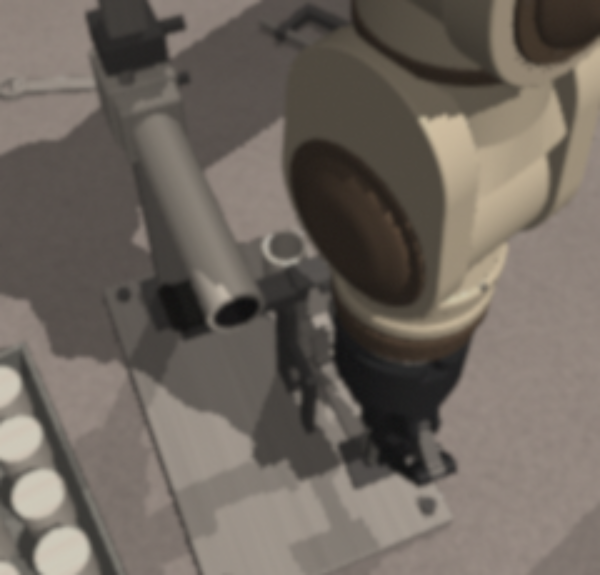

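The pad is back at its bottom position (crop 180,310, the same as at the start) and the tube is still up. I'll hold a little, then press 2 mm more and retreat straight up.

```bash
python3 -m handwheel '[{"tx":0,"ty":0,"tz":0.002,"ax":0,"ay":0,"az":0,"jaw":-1},{"tx":0,"ty":0,"tz":0,"ax":0,"ay":0,"az":0,"jaw":-1},{"tx":0,"ty":0,"tz":0,"ax":0,"ay":0,"az":0,"jaw":-1},{"tx":0,"ty":0,"tz":0,"ax":0,"ay":0,"az":0,"jaw":-1},{"tx":0,"ty":0,"tz":0,"ax":0,"ay":0,"az":0,"jaw":-1},{"tx":0,"ty":0,"tz":0,"ax":0,"ay":0,"az":0,"jaw":-1},{"tx":0,"ty":0,"tz":0,"ax":0,"ay":0,"az":0,"jaw":-1},{"tx":0,"ty":0,"tz":0,"ax":0,"ay":0,"az":0,"jaw":-1},{"tx":0,"ty":0,"tz":0,"ax":0,"ay":0,"az":0,"jaw":-1},{"tx":0,"ty":0,"tz":0,"ax":0,"ay":0,"az":0,"jaw":-1}]'
python3 -m handwheel '[{"tx":0,"ty":0,"tz":-0.01,"ax":0,"ay":0,"az":0,"jaw":-1},{"tx":0,"ty":0,"tz":-0.015,"ax":0,"ay":0,"az":0,"jaw":-1},{"tx":0,"ty":0,"tz":-0.03,"ax":0,"ay":0,"az":0,"jaw":-1},{"tx":0,"ty":0,"tz":-0.04,"ax":0,"ay":0,"az":0,"jaw":-1},{"tx":0,"ty":0,"tz":-0.04,"ax":0,"ay":0,"az":0,"jaw":-1},{"tx":0,"ty":0,"tz":-0.04,"ax":0,"ay":0,"az":0,"jaw":-1},{"tx":0,"ty":0,"tz":-0.04,"ax":0,"ay":0,"az":0,"jaw":-1},{"tx":0.03,"ty":0.02,"tz":-0.02,"ax":0,"ay":0,"az":0,"jaw":-1},{"tx":0,"ty":0,"tz":0,"ax":0,"ay":0,"az":0,"jaw":-1},{"tx":0,"ty":0,"tz":0,"ax":0,"ay":0,"az":0,"jaw":-1}]'
python3 - <<'E'
from workcell import optics;import cv2
for n in('scene','top'):
  c=optics.camera(n)['color'][:,:,::-1];cv2.imwrite(f'pics/{n}4.png',cv2.resize(c[100:330,200:440],None,fx=2.5,fy=2.5))
E
```

```text
time: 21.65
ee_pos: [0.6152, 0.1359, 0.0773]
tcp_rot: [-180.0, -0.0, 173.9]
wrist_force: [0.6, 0.1, 0.5]
opening: -0.0005
grasp_force: 0.6
time: 22.9
ee_pos: [0.5876, 0.1589, 0.3126]
tcp_rot: [-180.0, 0.0, 173.9]
wrist_force: [-0.1, -0.4, -0.4]
opening: -0.0001
grasp_force: 0.0
```

View pics/scene4.png

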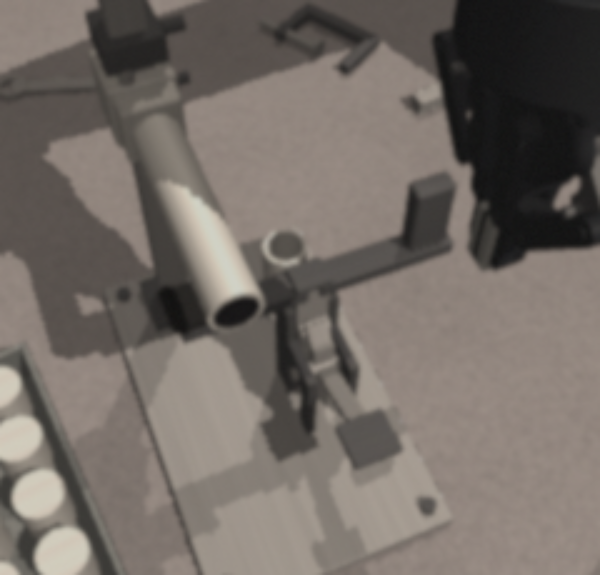

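The picture shows the tab top at about (432,183), matching its starting pixel, so the rail is at the bottom. The paddle is back at (368,438), the tube end is still raised at (237,310), and the slug hasn't moved.

```bash
python3 -c "
from workcell import workorder;print(workorder.job_done())"
```

```text
the job is handed in; nothing more can be done
None
```

Handed in at about 23 s: the tube was pressed on its stop with an estimated 12–17 N, the prop settled on its pawl and was then released to the bottom, and the last picture shows the tube still up and the pawl sprung back; the hand-in returned no verdict.

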